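Slide a row of carved rosette blocks home in the holding jig and bolt it

ROBOT

A 6-joint arm with a two-finger parallel gripper is mounted at the origin on the work surface. World frame = base frame: x ahead of the robot, y to its left, z up, the work surface at z = 0. Lengths are in mm, angles in rad, forces in N, time in s.
With the tool pointing down it reaches from about 375 to 975 mm from the base axis. Payload 3.8 kg.
Tool frame: the origin (TCP) lies on the centre line of the jaws, within the pads' length; the fingertips stand 22 mm ahead of it and the grasp point (between the pads) lies 3 mm ahead of it; z points along the fingers, y is the direction in which the jaws open and shut (so a half turn about z gives the same grasp; the last joint's range is limited). The gripper opens to 85 mm and grips with 20 to 120 N. Pads are 22 mm wide; open, the fingers measure 114 mm over their backs; the gripper's body (76 mm by 85 mm) begins 54 mm behind the grasp point. The pads swing forward as they close: fully open they stand 13 mm farther back than shut.
Start: joints at [-1.166, 0.264, 1.604, -0, 1.274, -0.037], TCP at [288.602, -610.186, 223.88] pointing down, gripper open.
Joint ranges: [-2.63, 2.63], [-0.94, 2.18], [0.31, 2.57], [-1.31, 4.45], [0, 2.66], [-2.55, 2.55]. Speed limits (rad/s): [2.57, 2.57, 3.14, 3.14, 3.14, 3.14].

INTERFACE

Orientations are given as a rotation vector (axis times angle).
In Python, from rig import env, imaging gives the robot as it stands.
- The arm moves only by the tool send_rows, never from a script. Its argument "motion" is a list of rows, each a list of 7 numbers: the shift along the tool's x, y, z in m, then the turn, a rotation vector about the tool's x, y, z in rad, then the gripper command: -1 is shut, 1 is fully open, values between are in proportion. In form: [[x, y, z, ax, ay, az, jaw], ...]. A call has 1 to 8 rows; each row is the pose to reach, as a shift and turn from the pose commanded when the call began, along the tool's axes at that moment; what a row does not reach only later rows make up. A row lasts 1/8 s, in which the tool goes at most 62.5 mm and 10.7 degrees, less where a joint would pass 70% of its speed; a pose out of reach is approached as far as the arm can. A call with a gripper value outside its range is refused whole. The fingers move at their own pace and stop on an object; the grip force is fixed at half the most. Time passes only in rows, so rows that repeat a pose let the fingers close. It gives the time, the measured TCP pose, the force and the opening at its end, in the units of the state.
- env.read_state(): the state, without advancing time (a new reading comes with each control period).
- imaging.snapshot(name): name is "scene" or "side" or "wrist"; returns (picture, depth): 480x640x3 uint8, red, green, blue; 480x640 float32, mm along the optical axis (not along the pixel's ray), 0 where there is no reading.
- imaging.camera_model(name): a dict with "fx", "fy", "cx", "cy" (pixels), "k1" (the pictures are not rectified: a ray, as slopes to the right and down, at radius r is drawn at 1 + k1 r^2 times it, then the intrinsics apply), "R" (3x3) and "t" (3): a world point X has camera coordinates R X + t. Camera axes: x right, y down, z forward; pixel columns grow to the right and rows downward; lengths in mm; the calibration is good to about 2 mm. A picture is of the moment at which its call begins: read the wrist's pose just before it. camera_model takes no time and is no camera call; for the wrist camera it gives the pose at the moment of the call.
- env.finish_job(): hands the job in, once; it reports no verdict.
Trained networks look in the newest picture that a camera, given by its name, has taken for a name from the list of things; names that differ only in an ending like _2 or _b are one class to them, and where a whole thing is asked for, a point or a joint stands for the part that bears it (a point fixed in the world has none). Each returns a list of dicts, best first, with "p" (0 to 1); they miss things now and then, are a little off and sometimes report something else, mostly with a low value. They report only what shows in the picture. A call takes as long as a camera call. They do not tell look-alikes from the thing itself.
- imaging.silhouettes(target, camera): "pixels" (480x640 bool, what is visible of it) and "bbox" ([centre column, centre row, width, height] in pixels, round what is visible of it).
The state is a dict: "time_s": time; "q": joint angles; "dq": joint speeds; "joint_efforts": joint torques, N m; "ee_pos": TCP position; "eef_rot": TCP orientation; "ft_force": force on the tool from outside, world axes, zero at the start; "moment": the same for the moment, N m; "finger_gap": finger opening in mm.
Only numpy, scipy, OpenCV 4.12 (cv2) and the standard library are available. Lean on these libraries where they do the work, as an engineer would, in place of code of your own. Each camera call takes 0.05 s, during which the arm holds its last target.

TASK

On the carving bench, push the row of four pale rosette blocks along its channel, as one train from its free end, until the first block is tight against the dark end stop and no gaps are left. Then push the red keeper bolt by its peg fully across the channel behind the last block. Only push with the fingertips: do not lift, tip or pull apart the blocks, and leave the spare block, tools and other things on the bench alone.

Things in the scene. Friction and masses are not known exactly. Their poses are not given: they have to be found in the camera images.
- jig: Holding jig: green board 260 (its x) x 370 (its y) x 15 mm, screwed to the bench. Origin: centre of its underside. Its y axis runs along the channel to the end stop. Channel: centred on x = 0 between two low rails, 10 mm above the board (tops 25 mm above the bench), inner faces at x = -23.5 and 23.5 mm, outer at -39.5 and 39.5 mm, from y = -170 to 135 mm, open at the -y end.
- home (a point): Middle of the end stop's face at the channel floor, 15 mm above the bench (jig x = 0, y = 135 mm). The stop is a dark wooden block across the channel's +y end, its top 55 mm above the bench. A row that is home reaches from here to jig y = -17 mm, its last block's back face.
- keeper (a joint): Slide of the red keeper bolt (m) along the jig's +x: 0 = drawn back towards the robot, 0.068 = fully across the channel (hard limit). Starts at 0 to 0.010, stays where left, takes about 2 N. A flat bar 80 mm long, 26 to 36 mm above the bench, from y = -42 to -22 mm of the jig; tip at jig x = -40 mm at 0, 28 mm when across. It can only cross once the row is home.
- keeper_peg (a point): Centre of the top of the red upright peg on the bolt: round, 18 mm in diameter, from 36 to 76 mm above the bench, at jig x = -88 mm + joint value, y = -32 mm. Push it from the robot's side, above the bar, which reaches 32 mm behind the peg's axis. The wooden guide beside the bar (x = -124 to -46, y = -56 to -8 mm) is 33 mm above the bench.
- block1_c (a point): Centre (half-way up) of the first (leading) block, nearest the end stop. Pale wooden block, carved rosette on top, 44 (jig x) x 38 (jig y) x 45 mm high, from 15 to 60 mm above the bench, carving 5 mm higher; 40 to 80 g, loose in the channel, axes as the jig's. The row starts touching, 55 to 95 mm short of the stop.
- block2_c (a point): Centre (half-way up) of the second block. Pale wooden block, carved rosette on top, 44 (jig x) x 38 (jig y) x 45 mm high, from 15 to 60 mm above the bench, carving 5 mm higher; 40 to 80 g, loose in the channel, axes as the jig's. The row starts touching, 55 to 95 mm short of the stop.
- block3_c (a point): Centre (half-way up) of the third block. Pale wooden block, carved rosette on top, 44 (jig x) x 38 (jig y) x 45 mm high, from 15 to 60 mm above the bench, carving 5 mm higher; 40 to 80 g, loose in the channel, axes as the jig's. The row starts touching, 55 to 95 mm short of the stop.
- block4_c (a point): Centre (half-way up) of the fourth (last) block, at the open end of the row, whose free back face looks to the jig's -y. Pale wooden block, carved rosette on top, 44 (jig x) x 38 (jig y) x 45 mm high, from 15 to 60 mm above the bench, carving 5 mm higher; 40 to 80 g, loose in the channel, axes as the jig's. The row starts touching, 55 to 95 mm short of the stop.
- spare: Dark spare rosette block, 44 x 38 x 45 mm, standing on the far strip of the jig's board; origin at the centre of its underside. Not part of the row: leave it alone.
- wax_tin: Round brass tin, 48 mm in diameter, 22 mm high, on the far strip of the jig's board; origin at the centre of its underside. Leave it alone.
- gouge_a: Carving gouge lying on the bench right of the jig, 240 mm long, 25 mm high; origin on the bench under the handle's front end. Leave it alone.
- gouge_b: Another gouge, 220 mm long, beside the first; origin likewise. Leave it alone.
- mallet: Round wooden carver's mallet standing on its head, 90 mm in diameter, 240 mm high, left of the jig; origin at the centre of its underside. Leave it alone.
- dish: White round dish, 120 mm in diameter, 35 mm high, left of the jig; origin at the centre of its underside. Leave it alone.
- oil_jar: Amber jar with a yellow cap, 60 mm in diameter, 85 mm high, left of the jig; origin at the centre of its underside. Leave it alone.
Things that resemble listed ones, but are neither listed nor needed, are in the scene too. What is shaped like the part that bears block1_c but orange or pink is not meant.

How it is judged:
By the outcome, as a careful person would: the job done as asked, in the order asked, and still so for the second after the job is handed in, with the robot touching nothing.
It also fails if it takes over 45 s, if anything falls off the work surface, if the arm or the gripper's body presses on something with over 40 N, if the wrist force passes 120 N, or if a joint passes its speed limit or range.

## Working session

There is one attempt and no reset: what is moved stays moved. The work goes in short steps, Python scripts to look and compute and a tool call to move; the robot and the scene stay as the last step left them, time stands still between calls to the robot, and variables do not carry over. Pictures are saved under pics/ and viewed, and the job is handed in when it is done.

Besides the shell and the picture viewer there is one more tool, called as name(argument=value, ...) on one line, values as JSON. send_rows: Moves the arm, as the interface text tells. Its arguments: {"type":"object","properties":{"motion":{"type":"array","items":{"type":"array","items":{"type":"number"}}}},"required":["motion"]}

```bash
mkdir -p pics; ls; cat > h.py <<'E'
import numpy as np,cv2
from rig import env,imaging
def snap(n,f):
    p,d=imaging.snapshot(n); cv2.imwrite('pics/'+f,p[:,:,::-1]); return p,d
def world(cm,u,v,z):
    # pixel u,v and depth z(mm)
    x=(np.atleast_1d(u)-cm['cx'])/cm['fx'];y=(np.atleast_1d(v)-cm['cy'])/cm['fy']
    a,b=x.copy(),y.copy()
    for _ in range(20):
        s=1+cm['k1']*(a*a+b*b);a=x/s;b=y/s
    c=np.stack([a*z,b*z,np.ones_like(a)*z],-1)
    return (c-np.array(cm['t']))@np.array(cm['R'])
def project(cm,X):
    c=np.atleast_2d(X)@np.array(cm['R']).T+np.array(cm['t'])
    a=c[:,0]/c[:,2];b=c[:,1]/c[:,2];s=1+cm['k1']*(a*a+b*b)
    return np.stack([a*s*cm['fx']+cm['cx'],b*s*cm['fy']+cm['cy']],-1)
E
python3 - <<'E'
from h import *
for n in['scene','side','wrist']:
    p,d=snap(n,n+'0.png'); cm=imaging.camera_model(n); print(n,cm)
    np.save('/tmp/'+n+'_d.npy',d)
    for t in ['jig','block1_c','keeper','keeper_peg','spare']:
        for r in imaging.silhouettes(t,n)[:5]: print(t,round(r['p'],2),np.round(r['bbox']),r['pixels'].sum())
print(env.read_state())
E
```

```text
pics
scene {'fx': 575.5986803991524, 'fy': 575.5986803991524, 'cx': 324.03517320866615, 'cy': 231.24835324523374, 'k1': 0.01115357611198195, 'R': array([[ 0.79231649,  0.61009216, -0.00470515],
       [ 0.51470513, -0.67253998, -0.53175991],
       [-0.32758695,  0.41890038, -0.84688208]]), 't': array([-447.98796494, -243.10682347, 1672.30643384])}
jig 0.65 [322. 290. 178. 162.] 12490
block1_c 0.93 [256. 237.  16.  24.] 373
block1_c 0.84 [287. 215.  13.  21.] 301
block1_c 0.72 [333. 270.  20.  22.] 310
block1_c 0.57 [232. 268.  23.  27.] 498
keeper 0.85 [293. 269.  26.  26.] 304
keeper_peg 0.54 [293. 268.  25.  22.] 271
spare 0.81 [374. 281.  24.  25.] 443
side {'fx': 488.3984539912496, 'fy': 488.3984539912496, 'cx': 322.4285726502088, 'cy': 238.1833401906128, 'k1': -0.00467399352727475, 'R': array([[-0.86575747, -0.50041026,  0.00731983],
       [-0.34677333,  0.58927673, -0.72972679],
       [ 0.36084937, -0.63430474, -0.68369966]]), 't': array([ 475.34907781,  245.88752847, 1284.41428429])}
jig 0.96 [311. 236. 133.  98.] 5763
jig 0.55 [275. 226.  18.  22.] 313
block1_c 0.76 [357. 
[... 622 characters left out ...]
 381.13968674])}
{'time_s': 0.9, 'q': array([-1.16588643e+00,  2.63864386e-01,  1.60401083e+00, -4.03060241e-05,
        1.27371260e+00, -3.68892621e-02]), 'dq': array([ 3.09630116e-05,  3.82966989e-04,  6.19104577e-04, -1.57485292e-03,
        9.31651103e-04, -8.57074814e-04]), 'joint_efforts': array([-1.13345573e-03, -5.15050972e+01, -3.67731500e+01, -3.91621950e-05,
        7.34513869e-04,  8.92179344e-06]), 'ee_pos': array([ 288.59407413, -610.17898025,  223.89788562]), 'eef_rot': array([ 3.06523869e+00,  6.88361800e-01, -5.81253039e-05]), 'ft_force': array([ 0.02960832, -0.30047824,  0.15689016]), 'moment': array([-0.02069377, -0.01822394,  0.03486272]), 'finger_gap': 85.20844166763898}
```

View pics/scene0.png

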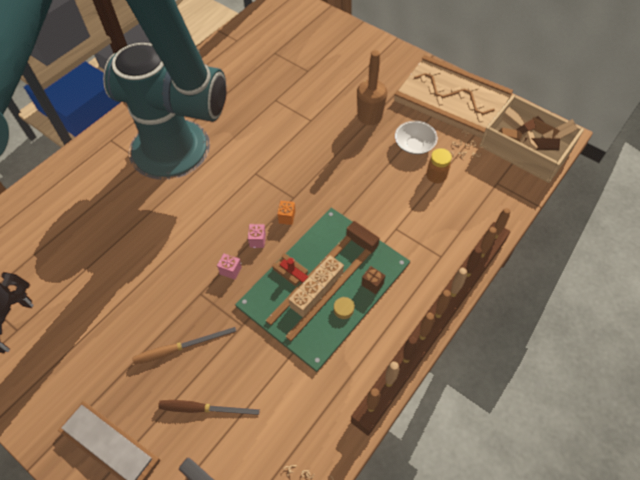

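View pics/side0.png

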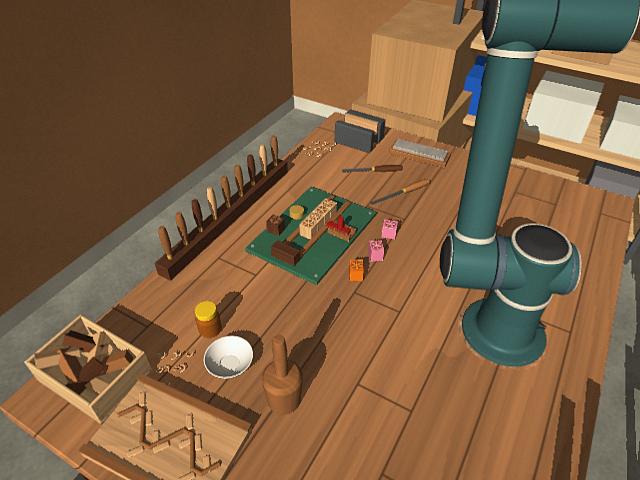

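View pics/wrist0.png

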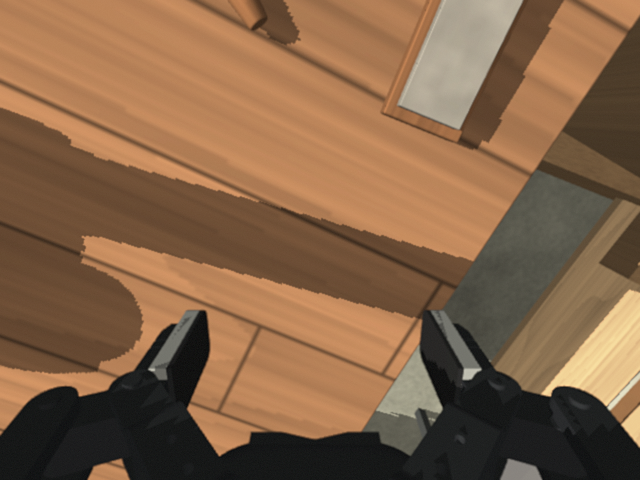

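The scene picture shows the green jig with corners near (332,210), (410,262), (318,370) and (236,305). The block row is at (316,285), the red peg at (292,268) and the dark stop at (362,235). Next I'll fit the jig pose from the green pixels.

```bash
cat > fit.py <<'E'
from h import *
def green(n,f):
    p=cv2.imread('pics/'+f)[:,:,::-1].astype(int); d=np.load('/tmp/'+n+'_d.npy')
    cm=imaging.camera_model(n)
    m=(p[:,:,1]>p[:,:,0]*1.3)&(p[:,:,1]>p[:,:,2]*1.05)
    v,u=np.nonzero(m); W=world(cm,u.astype(float),v.astype(float),d[v,u])
    k=(abs(W[:,2]-15)<8)&(W[:,0]>350)&(W[:,0]<1000); return cm,p,d,u[k],v[k],W[k]
if __name__=='__main__':
  for n in['scene','side']:
    cm,p,d,u,v,W=green(n,n+'0.png')
    print(n,len(W),np.median(W[:,2]))
    print(cv2.minAreaRect(W[:,:2].astype(np.float32)))
    print(np.round(cv2.boxPoints(cv2.minAreaRect(W[:,:2].astype(np.float32)))))
    for t in['block1_c','keeper_peg','spare','keeper','wax_tin']:
        pass
E
python3 fit.py
python3 - <<'E'
import cv2
a=cv2.imread('pics/scene0.png')[190:390,220:430];cv2.imwrite('pics/z.png',cv2.resize(a,None,fx=3.8,fy=3,interpolation=cv2.INTER_NEAREST) if 0 else cv2.resize(a,None,fx=3,fy=3,interpolation=cv2.INTER_CUBIC))
E
```

```text
scene 6898 15.096623208095163
((627.3111572265625, -79.69659423828125), (369.12738037109375, 258.38262939453125), 88.11719512939453)
[[ 492. -260.]
 [ 750. -268.]
 [ 762.  101.]
 [ 504.  109.]]
side 3854 15.274720109421885
((628.0235595703125, -77.32611083984375), (378.0912170410156, 264.34735107421875), 87.98958587646484)
[[ 489. -262.]
 [ 753. -271.]
 [ 767.  107.]
 [ 503.  116.]]
```

View pics/z.png

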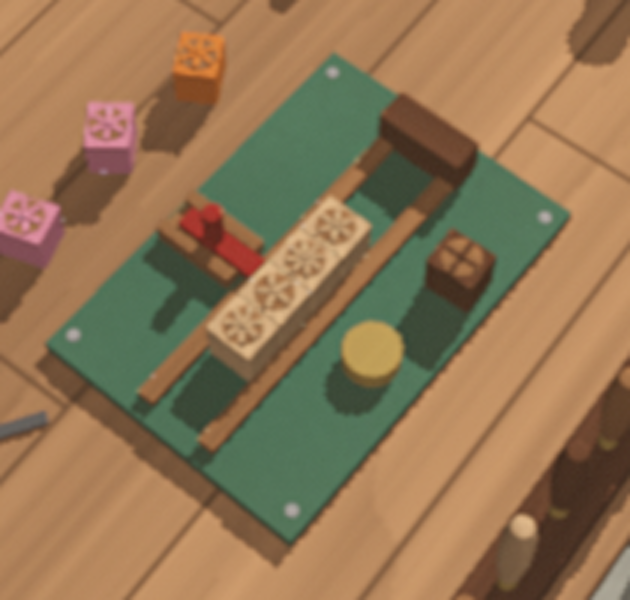

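```bash
cat >> h.py <<'E'
from scipy.spatial.transform import Rotation as Ro
J0=np.array([627.5,-79.]);JA=np.radians(-1.9)
def jw(x,y,z): 
    c,s=np.cos(JA),np.sin(JA); return np.array([J0[0]+c*x-s*y,J0[1]+s*x+c*y,z])
def wj(P):
    P=np.atleast_2d(P);d=P[:,:2]-J0;c,s=np.cos(JA),np.sin(JA);return np.stack([c*d[:,0]+s*d[:,1],-s*d[:,0]+c*d[:,1],P[:,2]],-1)
def down(yaw): # tool x at yaw, z down
    return Ro.from_euler('z',yaw)*Ro.from_euler('x',np.pi)
def delta(P,yaw):
    s=env.read_state();R=Ro.from_rotvec(s['eef_rot'])
    d=R.inv().apply(np.array(P)-s['ee_pos'])/1000; t=(R.inv()*down(yaw)).as_rotvec()
    print('t',s['time_s'],'pos',np.round(s['ee_pos'],1),'jig',np.round(wj(s['ee_pos']),1),'F',np.round(s['ft_force'],1),'gap',round(s['finger_gap'],1))
    print('shift',np.round(d,4),'turn',np.round(t,4))
E
python3 - <<'E'
from h import *
cm=imaging.camera_model('wrist');C=-np.array(cm['R']).T@cm['t'];s=env.read_state()
print(C,Ro.from_rotvec(s['eef_rot']).inv().apply(C-s['ee_pos']))
delta(jw(0,-185,230),JA+np.pi/2)
E
```

```text
[ 365.31440663 -573.33220153  373.5898168 ] [  85.10260739   -0.50432833 -149.69522587]
t 0.9 pos [ 288.6 -610.2  223.9] jig [[-321.1 -542.1  223.9]] F [ 0.  -0.3  0.2] gap 85.2
shift [ 0.4489 -0.1707 -0.0061] turn [-0.      0.     -1.0958]
```

```bash
python3 - <<'E'
from h import *
delta(jw(0,-90,230),JA+np.pi/2)
E
```

```text
t 0.9 pos [ 288.6 -610.2  223.9] jig [[-321.1 -542.1  223.9]] F [ 0.  -0.3  0.2] gap 85.2
shift [ 0.4923 -0.2552 -0.0061] turn [-0.      0.     -1.0958]
```

send_rows(motion=[[0.06,-0.03,0,0,0,-0.15,-1],[0.11,-0.055,0,0,0,-0.3,-1],[0.16,-0.08,0,0,0,-0.45,-1],[0.21,-0.11,0,0,0,-0.6,-1],[0.26,-0.135,0,0,0,-0.75,-1],[0.31,-0.16,0,0,0,-0.9,-1],[0.36,-0.185,-0.006,0,0,-1.05,-1],[0.41,-0.21,-0.006,0,0,-1.096,-1]])

```text
time_s: 1.9
ee_pos: [570.8, -243.7, 230.8]
eef_rot: [2.254, 2.186, 0.001]
ft_force: [0.1, 0.1, -0.1]
finger_gap: -0.1
```

```bash
python3 - <<'E'
from h import *
delta(jw(0,-90,230),JA+np.pi/2)
E
```

```text
t 1.9 pos [ 570.8 -243.7  230.8] jig [[ -51.2 -166.5  230.8]] F [ 0.1  0.1 -0.1] gap -0.1
shift [0.0764 0.0514 0.0008] turn [0.0016 0.0008 0.0025]
```

send_rows(motion=[[0.038,0.026,0,0,0,0,-1],[0.076,0.051,0,0,0,0,-1],[0.076,0.051,0,0,0,0,-1]])

```text
time_s: 2.28
ee_pos: [624.5, -167.9, 229.8]
eef_rot: [-2.253, -2.189, -0.001]
ft_force: [-0.3, -0.2, 0.2]
finger_gap: -0.3
```

```bash
python3 - <<'E'
from h import *
delta(jw(0,-90,230),JA+np.pi/2)
cm=imaging.camera_model('wrist');p,d=snap('wrist','w1.png')
np.save('/tmp/wrist_d.npy',d);import pickle;pickle.dump(cm,open('/tmp/cm.pkl','wb'))
import json
for t in ['block1_c','keeper','keeper_peg','jig']:
    for r in imaging.silhouettes(t,'wrist')[:6]:
        v,u=np.nonzero(r['pixels']);W=world(cm,u*1.,v*1.,d[v,u]);w=wj(W)
        top=w[w[:,2]>np.percentile(w[:,2],95)-8]
        print(t,round(r['p'],2),np.round(r['bbox']),np.round(np.percentile(w,[2,50,98],axis=0),0).tolist(),'top med',np.round(np.median(top,0),1))
P=p.astype(int);m=(P[:,:,1]>P[:,:,0]*1.3)&(P[:,:,1]>P[:,:,2]*1.05)
v,u=np.nonzero(m);W=world(cm,u*1.,v*1.,d[v,u]);k=abs(W[:,2]-15)<6;W=W[k];print(cv2.minAreaRect(W[:,:2].astype(np.float32)),np.median(W[:,2]))
# red
m=(P[:,:,0]>110)&(P[:,:,1]<60)&(P[:,:,2]<60);v,u=np.nonzero(m);w=wj(world(cm,u*1.,v*1.,d[v,u]))
print('red',len(w),np.round(np.percentile(w,[1,5,50,95,99],axis=0),1))
t=w[w[:,2]>70];print('pegtop',len(t),t.mean(0) if len(t) else 0)
E
```

```text
t 2.275 pos [ 624.5 -167.9  229.8] jig [[-1.000e-01 -8.900e+01  2.298e+02]] F [-0.3 -0.2  0.2] gap -0.3
shift [-0.001   0.0001 -0.0002] turn [ 0.0005 -0.0007  0.0043]
block1_c 0.91 [315.  62.  53.  56.] [[-20.0, 12.0, 56.0], [1.0, 30.0, 60.0], [22.0, 48.0, 64.0]] top med [ 0.8 30.1 60.5]
block1_c 0.82 [105. 227.  78.  56.] [[-228.0, -136.0, 4.0], [-196.0, -114.0, 44.0], [-181.0, -94.0, 49.0]] top med [-203.8 -116.    45.4]
block1_c 0.77 [75. 13. 72. 25.] [[-210.0, 66.0, 2.0], [-199.0, 72.0, 25.0], [-181.0, 81.0, 46.0]] top med [-203.5   70.6   43.9]
block1_c 0.58 [ 73. 111.  96.  71.] [[-236.0, -34.0, 3.0], [-208.0, -8.0, 44.0], [-188.0, 17.0, 49.0]] top med [-212.3   -8.4   45.4]
block1_c 0.24 [316. 204.  53.  45.] [[-20.0, -103.0, 58.0], [0.0, -83.0, 60.0], [22.0, -66.0, 64.0]] top med [  0.4 -83.2  60.5]
keeper 0.73 [236. 140.  88.  25.] [[-109.0, -39.0, 32.0], [-70.0, -28.0, 36.0], [-31.0, -20.0, 77.0]] top med [-77.2 -28.6  75.5]
keeper_peg 0.66 [438.  22.  74.  43.] [[75.0, 52.0, 17.0], [92.0, 60.0, 60.0], [118.0, 75.0, 64.0]] top med [95.4 61.9 60.4]
keeper_peg 0.65 [237. 141.  95.  31.] [[-110.0, -39.0, 25.0], [-70.0, -28.0, 36.0], [-31.0, -19.0, 77.0]] top med [-77.2 -29.2  75.5]
keeper_peg 0.54 [317. 115.  62.  52.] [[-20.0, -26.0, 58.0], [1.0, -7.0, 61.0], [22.0, 11.0, 64.0]] top med [ 1.  -7.3 60.6]
jig 0.83 [312. 144. 301. 285.] [[-124.0, -176.0, 13.0], [-23.0, -30.0, 15.0], [125.0, 78.0, 36.0]] top med [-53.4 -26.3  32.5]
jig 0.65 [233. 141.  96.  29.] [[-110.0, -39.0, 29.0], [-70.0, -28.0, 36.0], [-31.0, -20.0, 77.0]] top med [-77.2 -29.2  75.5]
((626.4015502929688, -128.5500946044922), (265.4042663574219, 258.0724792480469), 87.94681549072266) 14.678086629111222
red 1928 [[-109.1  -38.7   25.3]
 [-106.2  -37.7   34.2]
 [ -68.9  -27.8   36. ]
 [ -34.5  -19.8   76.2]
 [ -31.2  -19.3   77.4]]
pegtop 384 [-75.60347506 -28.23915374  85.86005305]
```

View pics/w1.png

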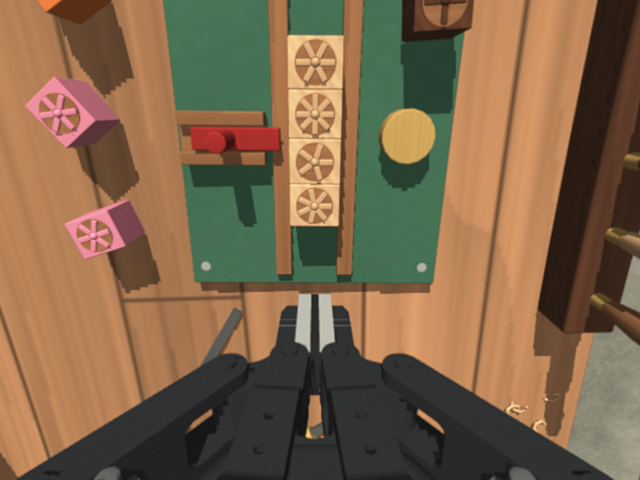

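The wrist picture shows the row from (315,36) to (315,226), the bolt at (236,140) and the peg at (218,140), with nothing in the way behind the row. The bar's y range and the board's rear edge put the jig origin about 3 mm further in +y than my fit, so I'm correcting it. I'll lower behind block 4 with the tool tilted slightly so the fingertips touch first.

```bash
sed -i 's/^J0=.*/J0=np.array([628.3,-76.]);JA=np.radians(-2.0)/' h.py
cat >> h.py <<'E'
def delta2(P,R1):
    s=env.read_state();R=Ro.from_rotvec(s['eef_rot'])
    print('t',s['time_s'],'jig',np.round(wj(s['ee_pos']),1),'F',np.round(s['ft_force'],1),'gap',round(s['finger_gap'],1))
    print('shift',np.round(R.inv().apply(np.array(P)-s['ee_pos'])/1000,4),'turn',np.round((R.inv()*R1).as_rotvec(),4))
E
python3 - <<'E'
from h import *
R=down(JA+np.pi/2)*Ro.from_euler('y',0.14)
for y,z in((-150,150),(-150,52)): delta2(jw(0,y,z),R)
E
```

```text
t 2.525 jig [[ -2.7 -96.  229.9]] F [ 0.7 -0.1 -0.5] gap 0.1
shift [-0.054   0.0027  0.0799] turn [-0.0003  0.1403  0.0005]
t 2.525 jig [[ -2.7 -96.  229.9]] F [ 0.7 -0.1 -0.5] gap 0.1
shift [-0.0539  0.0027  0.1779] turn [-0.0003  0.1403  0.0005]
```

send_rows(motion=[[-0.027,0.003,0.02,0,0.07,0,-1],[-0.054,0.003,0.06,0,0.14,0,-1],[-0.054,0.003,0.1,0,0.14,0,-1],[-0.054,0.003,0.14,0,0.14,0,-1],[-0.054,0.003,0.165,0,0.14,0,-1],[-0.054,0.003,0.178,0,0.14,0,-1],[-0.054,0.003,0.178,0,0.14,0,-1]])

```text
time_s: 3.4
ee_pos: [623.2, -225.3, 51.2]
eef_rot: [-2.185, -2.112, -0.152]
ft_force: [0.2, 0.4, 0.7]
finger_gap: -0.1
```

```bash
python3 - <<'E'
from h import *
R=down(JA+np.pi/2)*Ro.from_euler('y',0.14)
p,d=snap('wrist','w2.png');snap('side','s2.png')
for y in(-121,-40,-31): delta2(jw(0,y,52),R)
E
```

```text
t 3.5 jig [[   1.9 -149.7   53.3]] F [-0.9  0.2  0.5] gap 0.0
shift [ 0.0282 -0.0018  0.0052] turn [0.0018 0.0009 0.0016]
t 3.5 jig [[   1.9 -149.7   53.3]] F [-0.9  0.2  0.5] gap 0.0
shift [ 0.1084 -0.0017  0.0165] turn [0.0018 0.0009 0.0016]
t 3.5 jig [[   1.9 -149.7   53.3]] F [-0.9  0.2  0.5] gap 0.0
shift [ 0.1174 -0.0017  0.0177] turn [0.0018 0.0009 0.0016]
```

View pics/w2.png

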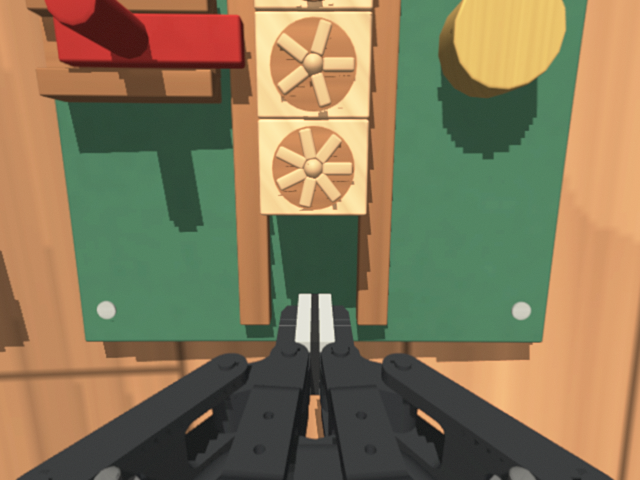

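The fingertips sit centred in the channel at about (315,300), with the row's back face at row 214. I'm starting the push.

send_rows(motion=[[0.012,-0.001,0.002,0,0,0,-1],[0.022,-0.001,0.0035,0,0,0,-1],[0.03,-0.001,0.0045,0,0,0,-1],[0.037,-0.001,0.0055,0,0,0,-1],[0.045,-0.001,0.0065,0,0,0,-1],[0.053,-0.001,0.0075,0,0,0,-1],[0.061,-0.001,0.0085,0,0,0,-1],[0.069,-0.001,0.0095,0,0,0,-1]])

```text
time_s: 4.5
ee_pos: [626.3, -155.6, 53.0]
eef_rot: [-2.187, -2.116, -0.154]
ft_force: [0.2, -5.1, 5.4]
finger_gap: 0.2
```

```bash
python3 - <<'E'
from h import *
R=down(JA+np.pi/2)*Ro.from_euler('y',0.14)
p,d=snap('wrist','w3.png');
for y in(-31,): delta2(jw(0,y,52),R)
E
```

```text
t 4.55 jig [[  0.6 -78.4  52.9]] F [-1.  -3.1  5.5] gap -0.2
shift [ 0.0468 -0.0005  0.0075] turn [0.0012 0.0002 0.0022]
```

View pics/w3.png

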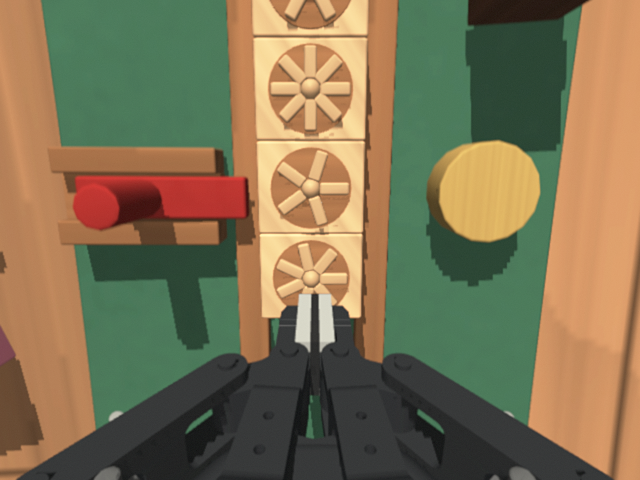

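The fingertips are drawn over block 4's top, and Fz reads +5.5 N. That looks suspicious, so I'm checking with depth and the side view.

```bash
python3 - <<'E'
from h import *
cm=imaging.camera_model('wrist')
p,d=snap('wrist','w4.png')
for v in(250,270,285,290,294,297,300,305,310,320,330,345,360):
    for u in (304,327,285,345):
        w=wj(world(cm,float(u),float(v),d[v,u]))[0]; print((u,v),np.round(w,0).astype(int).tolist(),end='; ')
    print()
for n in('side','scene'):
    q,dd=snap(n,n+'4.png');c=imaging.camera_model(n)
    uv=project(c,jw(0,-80,40))[0].astype(int);print(uv)
    a=q[uv[1]-60:uv[1]+60,uv[0]-70:uv[0]+70,::-1];cv2.imwrite(f'pics/{n}4z.png',cv2.resize(a,None,fx=5,fy=5,interpolation=cv2.INTER_CUBIC))
E
```

```text
(304, 250) [-3, -50, 63]; (327, 250) [7, -50, 63]; (285, 250) [-11, -50, 61]; (345, 250) [14, -51, 59]; 
(304, 270) [-3, -59, 62]; (327, 270) [7, -59, 61]; (285, 270) [-11, -59, 62]; (345, 270) [14, -59, 60]; 
(304, 285) [-3, -65, 63]; (327, 285) [7, -66, 61]; (285, 285) [-11, -66, 61]; (345, 285) [14, -66, 60]; 
(304, 290) [-3, -68, 63]; (327, 290) [7, -68, 62]; (285, 290) [-11, -68, 62]; (345, 290) [14, -68, 61]; 
(304, 294) [-3, -68, 66]; (327, 294) [7, -68, 65]; (285, 294) [-11, -69, 63]; (345, 294) [14, -70, 61]; 
(304, 297) [-3, -69, 67]; (327, 297) [6, -68, 69]; (285, 297) [-11, -71, 61]; (345, 297) [15, -72, 59]; 
(304, 300) [-3, -69, 70]; (327, 300) [6, -69, 70]; (285, 300) [-11, -72, 61]; (345, 300) [15, -73, 59]; 
(304, 305) [-3, -69, 76]; (327, 305) [6, -70, 74]; (285, 305) [-11, -75, 60]; (345, 305) [15, -75, 60]; 
(304, 310) [-3, -70, 78]; (327, 310) [6, -70, 79]; (285, 310) [-11, -73, 71]; (345, 310) [14, -73, 70]; 
(304, 320) [-3, -71, 85]; (327, 320) [6, -71, 86]; (285, 320) [-10, -74, 79]; (345, 320) [13, -74, 79]; 
(304, 330) [-2, -72, 92]; (327, 330) [6, -72, 92]; (285, 330) [-10, -75, 85]; (345, 330) [13, -75, 85]; 
(304, 345) [-2, -72, 103]; (327, 345) [5, -72, 102]; (285, 345) [-8, -72, 103]; (345, 345) [11, -71, 104]; 
(304, 360) [-2, -73, 110]; (327, 360) [5, -73, 110]; (285, 360) [-8, -73, 110]; (345, 360) [11, -73, 110]; 
[326 209]
[303 299]
```

View pics/side4z.png

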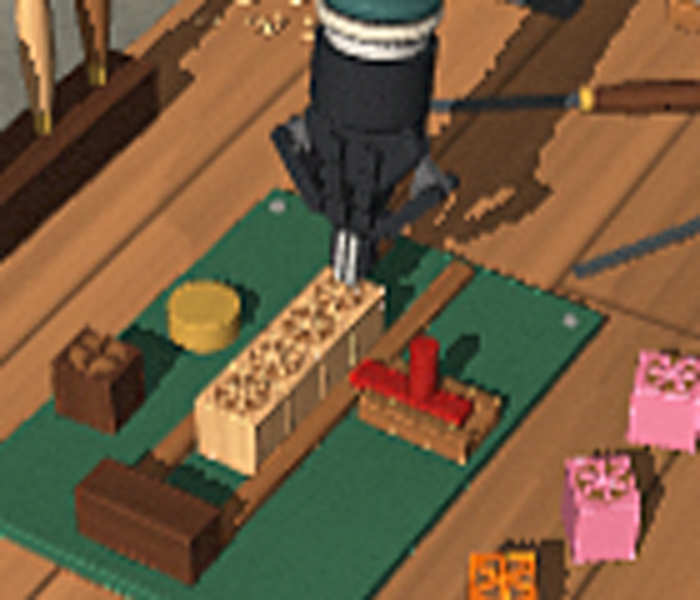

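View pics/scene4z.png

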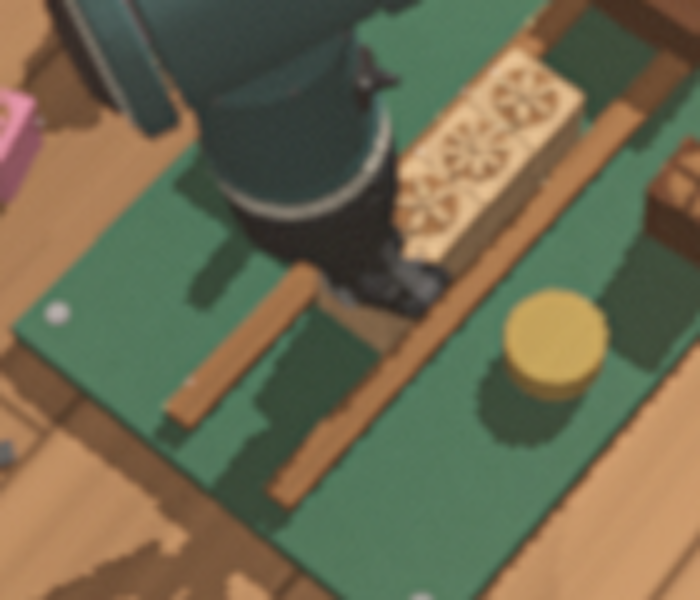

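```bash
python3 - <<'E'
from h import *
import pickle
cm=pickle.load(open('/tmp/cm.pkl','rb'));d=np.load('/tmp/wrist_d.npy')
for v in(285,290,292,294,296,298,300,310,330,360):
    print(v,[np.round(wj(world(cm,float(u),float(v),d[v,u]))[0],0).astype(int).tolist() for u in(304,327)])
s=env.read_state();print(s)
E
```

```text
285 [[-11, -196, -1], [15, -195, 1]]
290 [[-11, -202, -1], [15, -202, -1]]
292 [[-11, -205, 0], [15, -205, -1]]
294 [[-4, -80, 241], [5, -80, 241]]
296 [[-4, -80, 243], [5, -80, 242]]
298 [[-4, -80, 244], [5, -81, 244]]
300 [[-4, -80, 247], [5, -80, 246]]
310 [[-4, -80, 253], [5, -80, 254]]
330 [[-4, -80, 268], [4, -80, 268]]
360 [[-3, -78, 286], [4, -79, 285]]
{'time_s': 4.7, 'q': array([-0.35416447,  0.38172815,  1.79249309,  0.15752515,  1.01624219,
       -0.4074731 ]), 'dq': array([-0.00081484,  0.00014247, -0.00122634,  0.00302999,  0.00075182,
       -0.00041691]), 'joint_efforts': array([ 1.01435501e+00, -4.87336171e+01, -2.82772386e+01,  7.55652208e-01,
        5.38416859e-01,  5.61708744e-03]), 'ee_pos': array([ 626.20134369, -154.50207386,   52.89708297]), 'eef_rot': array([-2.18550871, -2.11447403, -0.15532896]), 'ft_force': array([ 0.84870526, -1.34364641,  5.50299583]), 'moment': array([-0.19891365,  0.01293222, -0.05798801]), 'finger_gap': 0.15243074333457565}
```

The depth images show the shut fingertips about 11 mm behind the TCP, not 22 mm ahead. The tips therefore rode onto the carving on top. I'll measure the gripper's true shape in the tool frame before correcting.

```bash
python3 - <<'E'
from h import *
import pickle
cm=imaging.camera_model('wrist');s=env.read_state();R=Ro.from_rotvec(s['eef_rot'])
C=-np.array(cm['R']).T@cm['t'];print('cam in tool',R.inv().apply(C-s['ee_pos']), np.round(R.inv().apply(np.array(cm['R'])),3))
p,d=imaging.snapshot('wrist')
v,u=np.mgrid[280:480:2,0:640:2];v=v.ravel();u=u.ravel()
W=world(cm,u*1.,v*1.,d[v,u]);T=R.inv().apply(W-s['ee_pos'])
k=(d[v,u]>0)&(T[:,2]<-5)&(W[:,2]>62.5);T=T[k]
for a in range(-150,0,10):
    q=T[(T[:,2]>=a)&(T[:,2]<a+10)]
    if len(q): print(a,len(q),'x',np.round(np.percentile(q[:,0],[2,98]),0),'y',np.round(np.percentile(q[:,1],[1,99]),0))
# block edges now
K=(v>0)
v,u=np.mgrid[0:330,270:350:2];v=v.ravel();u=u.ravel();w=wj(world(cm,u*1.,v*1.,d[v,u]))
k=abs(w[:,2]-60)<3;print('row top y', np.round(np.percentile(w[k][:,1],[0.1,1,50,99.9]),1))
E
```

```text
cam in tool [  84.88927425    0.7766684  -149.56691216] [[-0.001  1.    -0.   ]
 [-0.946 -0.001 -0.326]
 [-0.326  0.     0.946]]
-100 1856 x [11. 19.] y [-58.  59.]
-90 3833 x [ 1. 19.] y [-55.  57.]
-80 2656 x [-8. 18.] y [-47.  49.]
-70 2523 x [-8. 14.] y [-39.  40.]
-60 1178 x [-7. 15.] y [-33.  34.]
-50 349 x [-9. 14.] y [-17.  19.]
-40 280 x [ 7. 13.] y [-13.  14.]
-30 234 x [ 7. 13.] y [-12.  14.]
-20 157 x [ 7. 13.] y [-12.  13.]
-10 101 x [ 7. 17.] y [-14.  14.]
row top y [-80.2 -75.1 -10.   44.1]
```

```bash
python3 - <<'E'
from h import *
R=down(JA+np.pi/2)*Ro.from_euler('y',0.14)
for y,z in((-78,80),(-120,80),(-120,45)): delta2(jw(0,y,z),R)
E
```

```text
t 4.75 jig [[  0.6 -78.6  52.9]] F [ 0.7 -1.3  5.4] gap -0.4
shift [ 0.0044 -0.0006 -0.0267] turn [ 0.0012 -0.0006  0.0019]
t 4.75 jig [[  0.6 -78.6  52.9]] F [ 0.7 -1.3  5.4] gap -0.4
shift [-0.0372 -0.0007 -0.0326] turn [ 0.0012 -0.0006  0.0019]
t 4.75 jig [[  0.6 -78.6  52.9]] F [ 0.7 -1.3  5.4] gap -0.4
shift [-0.0421 -0.0007  0.002 ] turn [ 0.0012 -0.0006  0.0019]
```

send_rows(motion=[[0.002,0,-0.013,0,0,0,-1],[0.004,0,-0.026,0,0,0,-1],[-0.02,0,-0.03,0,0,0,-1],[-0.038,0,-0.032,0,0,0,-1],[-0.042,0,-0.015,0,0,0,-1],[-0.042,0,0.002,0,0,0,-1],[-0.042,0,0.002,0,0,0,-1]])

```text
time_s: 5.62
ee_pos: [621.2, -194.8, 40.4]
eef_rot: [-2.181, -2.109, -0.149]
ft_force: [0.2, -0.4, 0.6]
finger_gap: -0.1
```

```bash
python3 - <<'E'
from h import *
R=down(JA+np.pi/2)*Ro.from_euler('y',0.14)
cm=imaging.camera_model('wrist');p,d=snap('wrist','w5.png');
for y,z in((-120,20),(-28,20)): delta2(jw(0,y,z),R)
for v in (200,230,250,260,270,280,290,296,300): print(v,wj(world(cm,315.,float(v),d[v,315]))[0].round(),wj(world(cm,304.,float(v),d[v,304]))[0].round())
q,dd=snap('side','side5.png');c=imaging.camera_model('side')
a=q[150:270,240:400,::-1];cv2.imwrite('pics/side5z.png',cv2.resize(a,None,fx=5,fy=5,interpolation=cv2.INTER_CUBIC))
E
```

```text
t 5.675 jig [[  -1.8 -119.3   41.8]] F [ 0.  -0.4 -0.2] gap 0.2
shift [-0.0038  0.0019  0.0215] turn [-0.0045 -0.0019  0.0018]
t 5.675 jig [[  -1.8 -119.3   41.8]] F [ 0.  -0.4 -0.2] gap 0.2
shift [0.0873 0.0021 0.0345] turn [-0.0045 -0.0019  0.0018]
200 [ -2. -69.  63.] [ -6. -69.  60.]
230 [ -2. -80.  61.] [ -6. -81.  59.]
250 [ -2. -99.  14.] [ -8. -99.  14.]
260 [  -2. -104.   14.] [  -8. -104.   16.]
270 [  -2. -110.   14.] [  -8. -109.   15.]
280 [  -2. -115.   15.] [  -8. -115.   14.]
290 [  -2. -121.   14.] [  -8. -120.   15.]
296 [  -2. -109.   54.] [  -6. -109.   55.]
300 [  -2. -110.   57.] [  -6. -109.   58.]
```

View pics/w5.png

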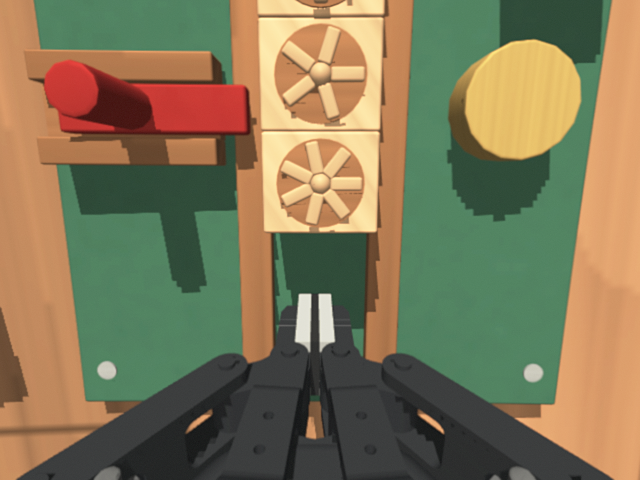

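View pics/side5z.png

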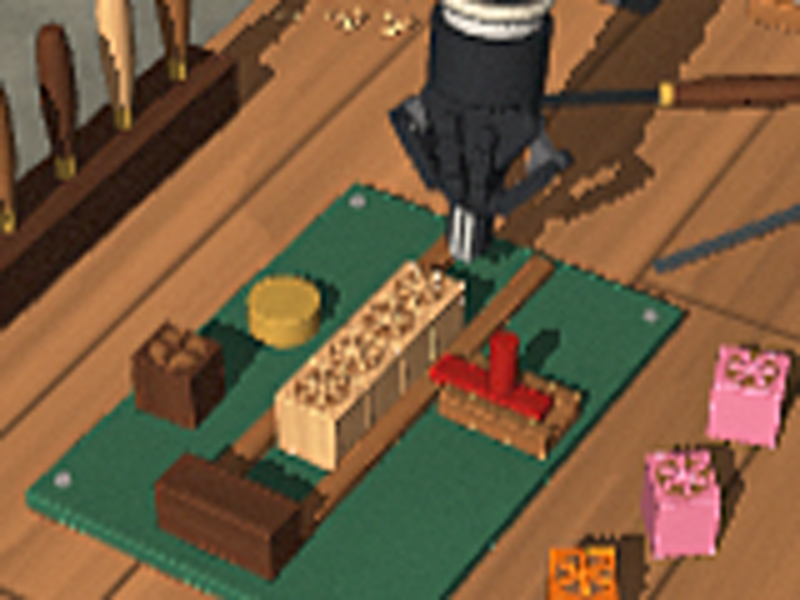

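The row is still closed up and upright, with its back face at jig y ≈ -81 mm. The tip sits at z ≈ 53 mm with the TCP at 42 mm, which confirms the offset. I'm going down a further 22 mm and pushing again.

send_rows(motion=[[-0.001,0.002,0.007,0,0,0,-1],[-0.003,0.002,0.014,0,0,0,-1],[-0.004,0.002,0.022,0,0,0,-1],[-0.004,0.002,0.022,0,0,0,-1]])

```text
time_s: 6.22
ee_pos: [625.1, -197.0, 20.7]
eef_rot: [-2.184, -2.113, -0.152]
ft_force: [0.2, 0.3, -0.1]
finger_gap: -0.1
```

```bash
python3 - <<'E'
from h import *
R=down(JA+np.pi/2)*Ro.from_euler('y',0.14)
cm=imaging.camera_model('wrist');p,d=snap('wrist','w6.png');
for y,z in((-120,20),(-92,20),(-28,20)): delta2(jw(0,y,z),R)
for v in (290,296,300): print(v,wj(world(cm,304.,float(v),d[v,304]))[0].round(),wj(world(cm,327.,float(v),d[v,327]))[0].round())
E
```

```text
t 6.275 jig [[   1.5 -121.2   21.3]] F [-0.3 -0.3  0.9] gap 0.2
shift [ 0.001  -0.0015  0.0014] turn [-0.0014 -0.0005  0.0017]
t 6.275 jig [[   1.5 -121.2   21.3]] F [-0.3 -0.3  0.9] gap 0.2
shift [ 0.0288 -0.0014  0.0053] turn [-0.0014 -0.0005  0.0017]
t 6.275 jig [[   1.5 -121.2   21.3]] F [-0.3 -0.3  0.9] gap 0.2
shift [ 0.0921 -0.0013  0.0143] turn [-0.0014 -0.0005  0.0017]
290 [  -3. -116.   14.] [   8. -116.   14.]
296 [  -2. -111.   35.] [   7. -111.   36.]
300 [  -2. -111.   39.] [   7. -111.   39.]
```

View pics/w6.png

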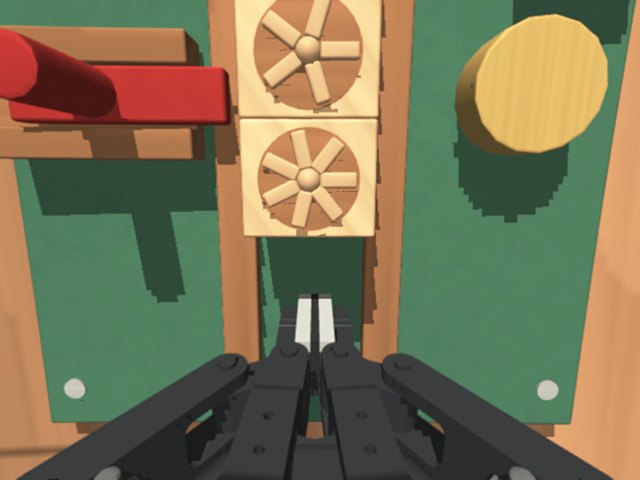

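send_rows(motion=[[0.01,-0.002,0.002,0,0,0,-1],[0.02,-0.002,0.004,0,0,0,-1],[0.026,-0.002,0.005,0,0,0,-1],[0.032,-0.002,0.0055,0,0,0,-1],[0.04,-0.002,0.0068,0,0,0,-1],[0.048,-0.002,0.008,0,0,0,-1],[0.056,-0.002,0.009,0,0,0,-1],[0.064,-0.002,0.01,0,0,0,-1]])

```text
time_s: 7.28
ee_pos: [626.2, -132.1, 21.0]
eef_rot: [-2.185, -2.114, -0.153]
ft_force: [-0.8, -1.6, 0.3]
finger_gap: 0.2
```

```bash
python3 - <<'E'
from h import *
R=down(JA+np.pi/2)*Ro.from_euler('y',0.14)
cm=imaging.camera_model('wrist');p,d=snap('wrist','w7.png');
for y,z in((-26,20),): delta2(jw(0,y,z),R)
E
```

```text
t 7.325 jig [[ -0.3 -55.   20.9]] F [ 0.9 -0.4 -0.2] gap -0.0
shift [0.0286 0.0003 0.005 ] turn [-0.0006 -0.0009  0.0021]
```

View pics/w7.png

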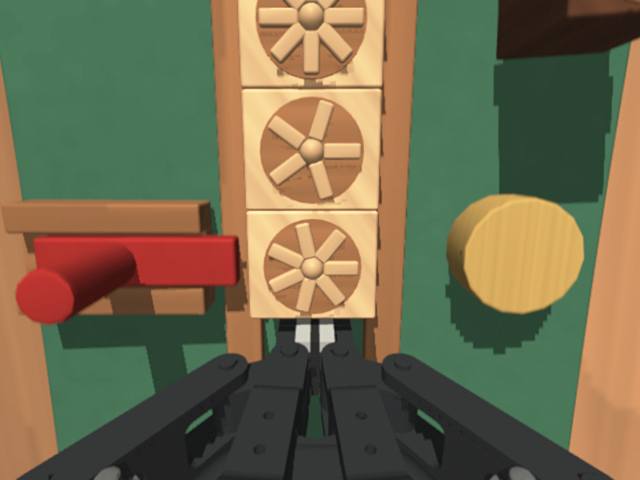

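The fingertips are now hidden behind block 4, whose back edge is at row 318, so this is a proper push and the row is closed up. I'm carrying on towards the stop.

send_rows(motion=[[0.007,0,0.001,0,0,0,-1],[0.014,0,0.002,0,0,0,-1],[0.019,0,0.003,0,0,0,-1],[0.022,0,0.0035,0,0,0,-1],[0.024,0,0.0038,0,0,0,-1],[0.026,0,0.004,0,0,0,-1],[0.027,0,0.0042,0,0,0,-1],[0.028,0,0.0044,0,0,0,-1]])

```text
time_s: 8.32
ee_pos: [627.3, -104.5, 20.7]
eef_rot: [-2.186, -2.114, -0.153]
ft_force: [0.4, -3.2, 2.8]
finger_gap: -0.1
```

```bash
python3 - <<'E'
from h import *
R=down(JA+np.pi/2)*Ro.from_euler('y',0.14)
cm=imaging.camera_model('wrist');p,d=snap('wrist','w8.png');
for y,z in((-26,20),): delta2(jw(0,y,z),R)
q,dd=snap('side','side8.png')
a=q[150:270,240:400,::-1];cv2.imwrite('pics/side8z.png',cv2.resize(a,None,fx=5,fy=5,interpolation=cv2.INTER_CUBIC))
E
```

```text
t 8.375 jig [[ -0.1 -28.3  20.6]] F [ 0.2 -3.3  3.1] gap 0.3
shift [0.0022 0.0001 0.0009] turn [0.     0.     0.0018]
```

View pics/w8.png

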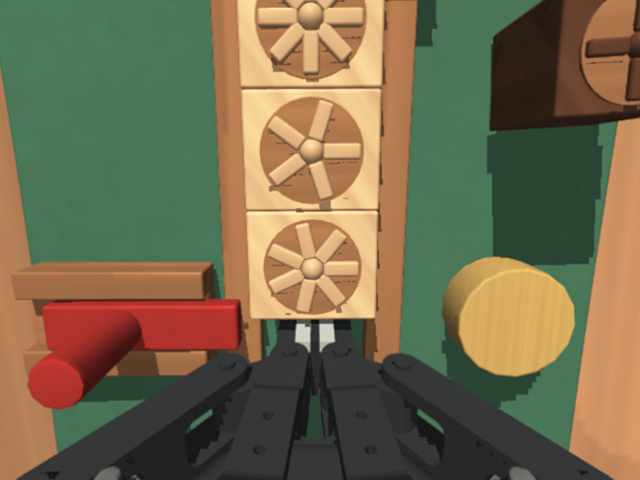

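View pics/side8z.png

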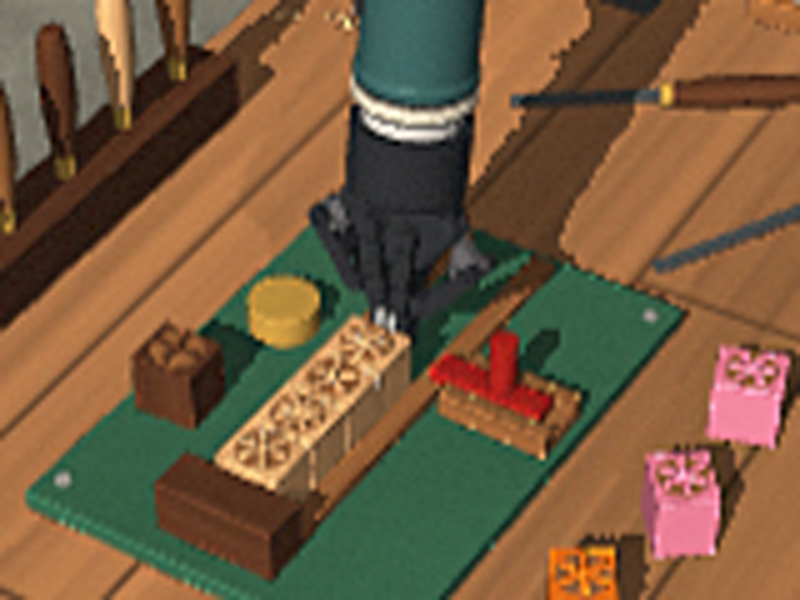

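send_rows(motion=[[0.001,0,0.0002,0,0,0,-1],[0.002,0,0.0003,0,0,0,-1],[0.003,0,0.0004,0,0,0,-1]])

```text
time_s: 8.8
ee_pos: [627.3, -103.7, 20.6]
eef_rot: [-2.186, -2.118, -0.15]
ft_force: [-1.4, -12.1, 2.4]
finger_gap: -0.0
```

send_rows(motion=[[0.001,0,0.0002,0,0,0,-1],[0.002,0,0.0003,0,0,0,-1],[0.002,0,0.0003,0,0,0,-1]])

```text
time_s: 9.18
ee_pos: [627.4, -103.7, 20.7]
eef_rot: [-2.188, -2.119, -0.148]
ft_force: [-2.1, -16.4, 3.0]
finger_gap: -0.0
```

```bash
python3 - <<'E'
from h import *
R=down(JA+np.pi/2)*Ro.from_euler('y',0.14)
for y,z in((-27,20),(-38,20),(-38,130)): delta2(jw(0,y,z),R)
E
```

```text
t 9.175 jig [[  0.  -27.7  20.7]] F [ -2.1 -16.4   3. ] gap -0.0
shift [ 0.0006 -0.      0.0007] turn [0.0008 0.0065 0.0032]
t 9.175 jig [[  0.  -27.7  20.7]] F [ -2.1 -16.4   3. ] gap -0.0
shift [-0.0103 -0.0001 -0.0007] turn [0.0008 0.0065 0.0032]
t 9.175 jig [[  0.  -27.7  20.7]] F [ -2.1 -16.4   3. ] gap -0.0
shift [ 4.300e-03  1.000e-04 -1.097e-01] turn [0.0008 0.0065 0.0032]
```

The force rose to 16 N with no further travel at TCP y = -27.7, which puts the finger face at about -17, so the row is home. I'm backing off and rising.

send_rows(motion=[[-0.006,0,-0.001,0,0,0,-1],[-0.014,0,-0.002,0,0,0,-1],[-0.014,0,-0.002,0,0,0,-1],[-0.011,0,-0.032,0,0,0,-1],[-0.007,0,-0.07,0,0,0,-1],[-0.002,0,-0.112,0,0,0,-1],[-0.002,0,-0.112,0,0,0,-1]])

```text
time_s: 10.05
ee_pos: [630.0, -117.1, 136.0]
eef_rot: [-2.189, -2.12, -0.161]
ft_force: [-0.1, -0.0, -0.3]
finger_gap: 0.2
```

```bash
python3 - <<'E'
from h import *
R=down(JA)*Ro.from_euler('y',0.14)
for x,z in((-116,130),): delta2(jw(x,-32,z),R)
cm=imaging.camera_model('wrist');p,d=snap('wrist','w9.png')
q,dd=snap('side','side9.png')
a=q[150:270,240:400,::-1];cv2.imwrite('pics/side9z.png',cv2.resize(a,None,fx=5,fy=5,interpolation=cv2.INTER_CUBIC))
E
```

```text
t 10.05 jig [[  3.1 -41.  136. ]] F [-0.1 -0.  -0.3] gap 0.2
shift [ 0.0085 -0.1191  0.0062] turn [-0.2119 -0.0053  1.5587]
```

View pics/w9.png

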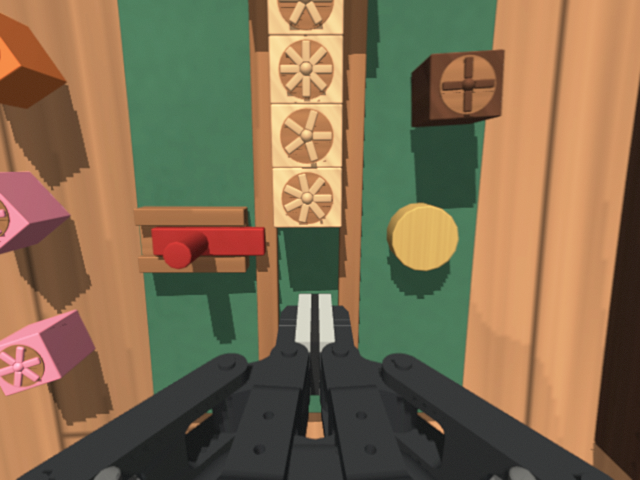

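View pics/side9z.png

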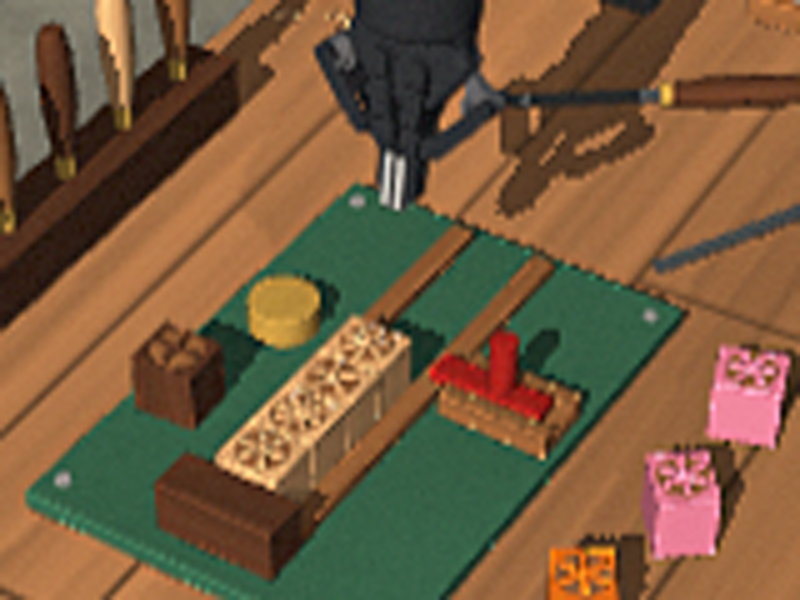

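send_rows(motion=[[0.001,-0.018,0,-0.024,0,0.18,-1],[0.002,-0.036,0,-0.048,0,0.36,-1],[0.003,-0.054,0,-0.073,-0.001,0.54,-1],[0.004,-0.072,0,-0.098,-0.002,0.72,-1],[0.005,-0.09,0,-0.122,-0.003,0.9,-1],[0.006,-0.105,0,-0.147,-0.003,1.08,-1],[0.007,-0.119,0,-0.171,-0.004,1.26,-1],[0.0085,-0.119,0,-0.196,-0.005,1.44,-1]])

```text
time_s: 11.15
ee_pos: [505.1, -103.6, 129.6]
eef_rot: [-3.124, -0.122, -0.199]
ft_force: [0.1, 0.5, -0.0]
finger_gap: -0.3
```

```bash
python3 - <<'E'
from h import *
R=down(JA)*Ro.from_euler('y',0.14)
for x,z in((-116,130),(-116,34)): delta2(jw(x,-32,z),R)
E
```

```text
t 11.15 jig [[-122.2  -31.9  129.6]] F [ 0.1  0.5 -0. ] gap -0.3
shift [0.0061 0.0008 0.0004] turn [-0.0188  0.0125  0.1117]
t 11.15 jig [[-122.2  -31.9  129.6]] F [ 0.1  0.5 -0. ] gap -0.3
shift [-0.0061  0.0011  0.0956] turn [-0.0188  0.0125  0.1117]
```

send_rows(motion=[[0,0,0,-0.016,0,0.11,-1],[0,0,0,-0.016,0,0.11,-1],[0,0,0,-0.016,0,0.11,-1]])

```text
time_s: 11.52
ee_pos: [507.3, -104.2, 131.1]
eef_rot: [3.134, -0.039, 0.204]
ft_force: [-0.2, -1.7, -0.0]
finger_gap: 0.0
```

```bash
python3 - <<'E'
from h import *
R=down(JA)*Ro.from_euler('y',0.14)
for x,z in((-116,130),(-116,34)): delta2(jw(x,-32,z),R)
cm=imaging.camera_model('wrist');p,d=snap('wrist','w10.png')
P=p.astype(int)
m=(P[:,:,0]>110)&(P[:,:,1]<60)&(P[:,:,2]<60);v,u=np.nonzero(m);w=wj(world(cm,u*1.,v*1.,d[v,u]))
print('red',len(w),np.round(np.percentile(w,[1,50,99],axis=0),1))
t=w[abs(w[:,2]-76)<2];print('pegtop',len(t),np.percentile(t,[1,50,99],axis=0) if len(t) else 0)
for v in (285,290,294,296,300): print(v,wj(world(cm,304.,float(v),d[v,304]))[0].round(),wj(world(cm,327.,float(v),d[v,327]))[0].round())
E
```

```text
t 11.525 jig [[-120.   -32.4  131.1]] F [-0.2 -1.7 -0. ] gap 0.0
shift [ 0.0038 -0.0003  0.0016] turn [-0.0023  0.0098  0.0101]
t 11.525 jig [[-120.   -32.4  131.1]] F [-0.2 -1.7 -0. ] gap 0.0
shift [-0.0087 -0.0002  0.0968] turn [-0.0023  0.0098  0.0101]
red 2496 [[-205.   -42.     9.1]
 [ -73.5  -33.6   35.8]
 [ -32.8   78.1   76.8]]
pegtop 432 [[-87.65541036 -40.52568803  74.10895751]
 [-79.88507323 -34.74399419  75.54866865]
 [-71.29169339 -26.72736789  77.14849535]]
285 [-156.  -23.   -0.] [-156.  -42.   -2.]
290 [-160.  -23.   -1.] [-160.  -42.   -1.]
294 [-110.  -27.  143.] [-110.  -36.  144.]
296 [-110.  -27.  145.] [-110.  -36.  145.]
300 [-110.  -27.  149.] [-110.  -36.  149.]
```

View pics/w10.png

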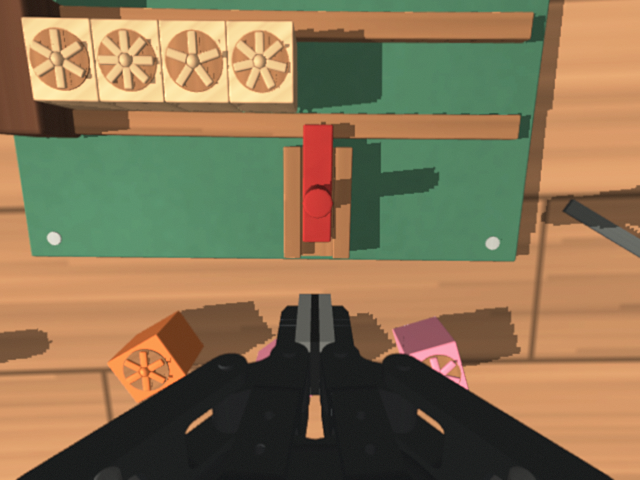

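The row is tight on the stop, with blocks from (60,60) to (262,60) and no gaps. The fingers at (315,295) line up with the peg at (317,203). I'm descending behind the peg.

send_rows(motion=[[-0.002,0.001,0.035,0,0.01,0.01,-1],[-0.006,0.002,0.07,0,0.01,0.01,-1],[-0.009,0.002,0.09,0,0.01,0.01,-1],[-0.009,0.002,0.097,0,0.01,0.01,-1],[-0.009,0.002,0.097,0,0.01,0.01,-1]])

```text
time_s: 12.2
ee_pos: [511.9, -106.7, 34.8]
eef_rot: [3.132, -0.057, 0.222]
ft_force: [-0.3, 0.4, 0.2]
finger_gap: 0.1
```

```bash
python3 - <<'E'
from h import *
R=down(JA)*Ro.from_euler('y',0.14)
for x,z in((-97,34),(-60,34),(-39,34)): delta2(jw(x,-33,z),R)
cm=imaging.camera_model('wrist');p,d=snap('wrist','w11.png')
for v in (285,290,294,296,300): print(v,wj(world(cm,304.,float(v),d[v,304]))[0].round(),wj(world(cm,327.,float(v),d[v,327]))[0].round())
E
```

```text
t 12.2 jig [[-115.2  -34.8   34.8]] F [-0.3  0.4  0.2] gap 0.1
shift [ 0.0179 -0.0018  0.0034] turn [-0.0016 -0.0017 -0.0017]
t 12.2 jig [[-115.2  -34.8   34.8]] F [-0.3  0.4  0.2] gap 0.1
shift [ 0.0546 -0.0018  0.0086] turn [-0.0016 -0.0017 -0.0017]
t 12.2 jig [[-115.2  -34.8   34.8]] F [-0.3  0.4  0.2] gap 0.1
shift [ 0.0754 -0.0019  0.0116] turn [-0.0016 -0.0017 -0.0017]
285 [-105.  -29.   36.] [-106.  -39.   35.]
290 [-108.  -29.   36.] [-108.  -39.   35.]
294 [-105.  -29.   48.] [-105.  -39.   47.]
296 [-105.  -29.   49.] [-106.  -39.   49.]
300 [-106.  -30.   53.] [-106.  -39.   52.]
```

View pics/w11.png

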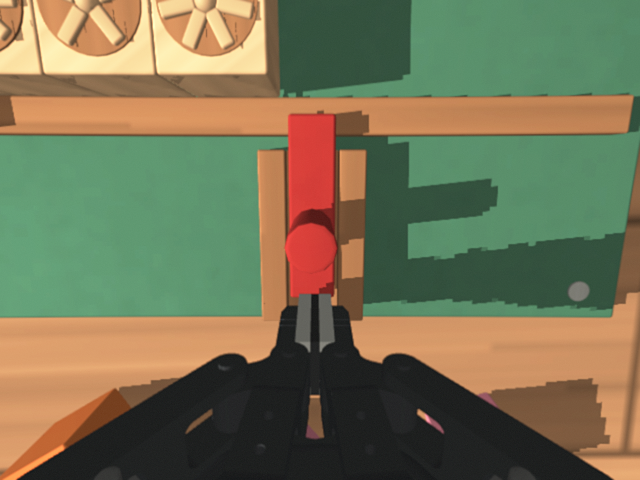

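send_rows(motion=[[0.01,-0.002,0.002,0,0,0,-1],[0.018,-0.002,0.0033,0,0,0,-1],[0.025,-0.002,0.0044,0,0,0,-1],[0.032,-0.002,0.0054,0,0,0,-1],[0.039,-0.002,0.0064,0,0,0,-1],[0.046,-0.002,0.0074,0,0,0,-1],[0.053,-0.002,0.0084,0,0,0,-1]])

```text
time_s: 13.12
ee_pos: [565.9, -106.5, 34.1]
eef_rot: [3.132, -0.057, 0.223]
ft_force: [-1.8, 0.1, 2.0]
finger_gap: 0.1
```

```bash
python3 - <<'E'
from h import *
R=down(JA)*Ro.from_euler('y',0.14)
for x,z in((-39,34),): delta2(jw(x,-33,z),R)
cm=imaging.camera_model('wrist');p,d=snap('wrist','w12.png')
E
```

```text
t 13.125 jig [[-61.3 -32.7  34.1]] F [-1.8  0.1  2. ] gap 0.1
shift [0.022  0.0003 0.0032] turn [-0.0015 -0.002  -0.0019]
```

View pics/w12.png

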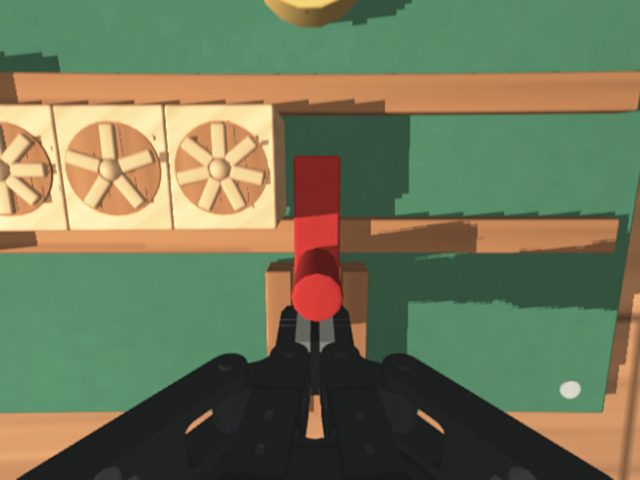

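The bolt is crossing cleanly, with its tip at (316,157), just behind block 4 at column 283. I'm continuing to the hard limit.

send_rows(motion=[[0.006,0,0.001,0,0,0,-1],[0.012,0,0.0017,0,0,0,-1],[0.016,0,0.0023,0,0,0,-1],[0.019,0,0.0027,0,0,0,-1],[0.021,0,0.003,0,0,0,-1],[0.022,0,0.0031,0,0,0,-1],[0.023,0,0.0033,0,0,0,-1],[0.024,0,0.0034,0,0,0,-1]])

```text
time_s: 14.18
ee_pos: [588.7, -107.3, 33.9]
eef_rot: [3.133, -0.057, 0.22]
ft_force: [-6.6, 0.3, 3.1]
finger_gap: 0.0
```

send_rows(motion=[[0.001,0,0.0001,0,0,0,-1],[0.002,0,0.0003,0,0,0,-1],[0.003,0,0.0004,0,0,0,-1],[0.003,0,0.0004,0,0,0,-1]])

```text
time_s: 14.68
ee_pos: [588.9, -107.3, 33.6]
eef_rot: [3.134, -0.057, 0.211]
ft_force: [-14.1, -0.9, 10.9]
finger_gap: 0.1
```

```bash
python3 - <<'E'
from h import *
R=down(JA)*Ro.from_euler('y',0.14)
for x,z in((-39,34),(-55,34),(-55,150)): delta2(jw(x,-33,z),R)
cm=imaging.camera_model('wrist');p,d=snap('wrist','w13.png')
E
```

```text
t 14.675 jig [[-38.3 -32.7  33.6]] F [-14.1  -0.9  10.9] gap 0.1
shift [-0.0006  0.0003 -0.0005] turn [-0.0021  0.0057 -0.0014]
t 14.675 jig [[-38.3 -32.7  33.6]] F [-14.1  -0.9  10.9] gap 0.1
shift [-0.0165  0.0003 -0.0026] turn [-0.0021  0.0057 -0.0014]
t 14.675 jig [[-38.3 -32.7  33.6]] F [-14.1  -0.9  10.9] gap 0.1
shift [-1.000e-03  1.000e-04 -1.176e-01] turn [-0.0021  0.0057 -0.0014]
```

View pics/w13.png

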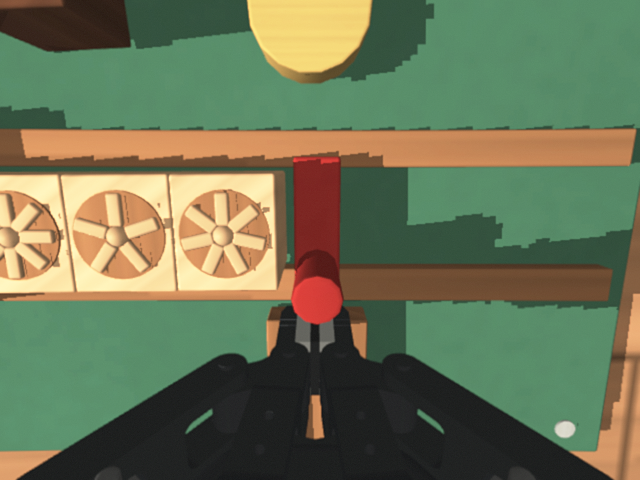

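The bolt now spans the channel onto the far rail, and the force rose to 14 N with no further travel. I'm backing off and rising clear.

send_rows(motion=[[-0.008,0,-0.001,0,0,0,-1],[-0.018,0,-0.0026,0,0,0,-1],[-0.018,0,-0.0026,0,0,0,-1],[-0.014,0,-0.03,0,0,0,-1],[-0.009,0,-0.07,0,0,0,-1],[-0.02,0,-0.12,0,0,0,-1],[-0.03,0,-0.16,0,0,0,-1],[-0.03,0,-0.16,0,0,0,-1]])

```text
time_s: 15.72
ee_pos: [543.1, -106.7, 193.4]
eef_rot: [3.129, -0.058, 0.237]
ft_force: [1.0, -0.1, 0.4]
finger_gap: 0.0
```

```bash
python3 - <<'E'
from h import *
cm=imaging.camera_model('wrist');p,d=snap('wrist','w14.png')
P=p.astype(int);m=(P[:,:,0]>110)&(P[:,:,1]<60)&(P[:,:,2]<60);v,u=np.nonzero(m);w=wj(world(cm,u*1.,v*1.,d[v,u]))
w=w[(abs(w[:,1]+32)<16)&(w[:,0]>-70)];print('red',len(w),np.round(np.percentile(w,[1,50,99],axis=0),1))
t=w[abs(w[:,2]-76)<2];print('pegtop',np.median(t,0))
v,u=np.mgrid[0:480,0:640];v=v.ravel();u=u.ravel();w=wj(world(cm,u*1.,v*1.,d[v,u]));k=(abs(w[:,2]-60)<2)&(abs(w[:,0])<20)&(w[:,1]>-60)&(w[:,1]<150)
print('row y',np.round(np.percentile(w[k][:,1],[0.2,99.8]),1))
q,dd=snap('side','side14.png');print(env.read_state()['time_s'],env.read_state()['ft_force'])
a=q[150:270,240:400,::-1];cv2.imwrite('pics/side14z.png',cv2.resize(a,None,fx=5,fy=5,interpolation=cv2.INTER_CUBIC))
E
```

```text
red 1941 [[-50.6 -41.7  34. ]
 [ -9.7 -33.2  35.9]
 [ 26.3 -23.9  76.8]]
pegtop [-19.92282242 -33.95227066  75.59253372]
row y [-17.8 133.4]
15.825 [-0.07821569 -0.02682716 -0.46566777]
```

View pics/w14.png

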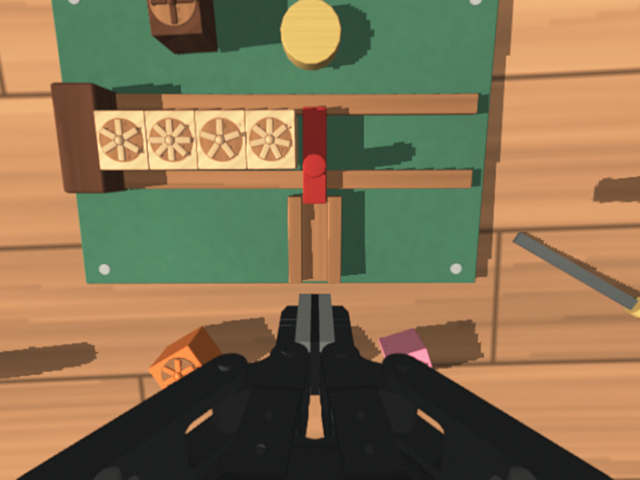

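View pics/side14z.png

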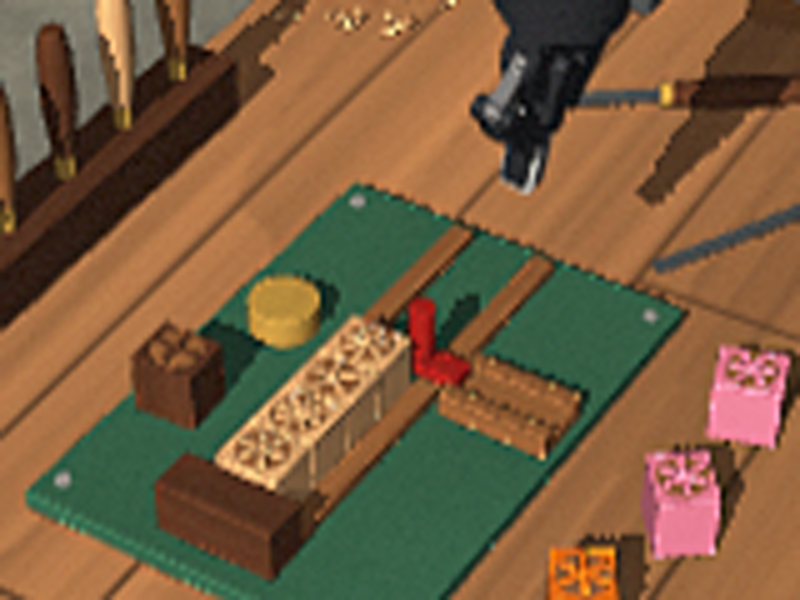

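The row is against the stop without gaps, measured from y = -17.8 to 133.4 mm (151 mm long). The peg is at x = -19.9 mm, so the keeper is at 0.068. Nothing else appears moved and the robot is clear, so I'm handing in.

```bash
python3 -c "
from rig import env
print(env.finish_job())"
```

```text
the job is handed in; nothing more can be done
None
```

The job is handed in at about 16 s: the four-block row is tight against the end stop and the red keeper bolt is fully across behind it. I pushed the row from block 4's free end, then pushed the bolt by its peg with the closed fingertips.

**Last checks:**
- **Row:** it measures jig y = -17.8 to 133.4 mm against the ideal -17 to 135 mm. There are no visible gaps, and the push force rose to 16 N with no further travel.
- **Keeper:** the peg is at jig x = -19.9 mm, which is joint ≈ 0.068. It stopped under 14 N at its hard limit.
- **Surroundings:** in the last pictures the spare block, wax tin and the rest of the bench look unmoved. The robot was clear, with about 0 N on the wrist.

**What disagreed:** the camera depth put the shut fingertips about 11 mm behind the reported TCP, not 22 mm ahead as stated. Because of this, my first push slid onto block 4's carved top. It dragged the row forward about 25 mm, pressing down with about 5 N. The blocks stayed upright and touching. I lifted off, lowered properly behind the last block, and did the rest of the push on its back face.

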